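# Close a returned tool-handle housing and hold it shut

## Task

Slide the battery cover fully shut in the lower housing half that is clamped on the bench, then fit the loose upper half onto its two dowels, neck over neck, and press it down against the springs until the seam is closed all round. Finish while still holding the two halves pressed together: do not let go. Leave the other returned items where they lie.

Things in the scene. Friction and masses are not known exactly. Their poses are not given: they have to be found in the camera images.
- lower_half: Grey plastic lower half of a cordless tool's handle, clamped in an aluminium nest plate, fixed. Origin on the bench under its middle; z up. 50 mm wide (own x), 168 mm long (own y), flat rim (seam) 40 mm up; a 30 mm wide, 18 mm long neck sticks out of its +y end, the -y end is square. Compartment: own y 0 to 46. Nest plate 10 mm thick, x -40 to 45, y -103 to 103 mm, and under the clamp.
- cover (a joint): Slide of the flat black battery cover (39 x 52 x 4 mm) in the lower half, in m: 0 = fully open, 0.044 = fully shut over the compartment (hard stop); it grows towards the lower half's +y (neck) end. Friction about 1.5 N, stays where it is left. Where it is open its ridge is in the way of the upper half.
- cover_ridge (a point): Middle of the top of the cover's upright ridge, by which it is pushed or pinched. The ridge is 10 mm thick along the slide (own y), 26 mm wide (own x) and 16 mm tall; its top is 54 mm above the bench, 14 mm above the rim. Axes as lower_half; fully shut it lies at lower_half y = +22 mm, fully open at -22 mm, x = 0.
- spring_pin (a point): Top of one of four sprung steel pins, 7 mm thick, at lower_half x = +-17, y = +-70 mm (this one +17, -70); the point itself stays put when pressed. They stand 4 mm above the rim and carry the upper half 4 mm proud; pushing the seam shut against all four takes about 10 N downwards in all, the upper half's weight included. Let go, they lift it again.
- clamp_handle (a point): End of the red handle of the fixed chrome toggle clamp, at lower_half (172, -45, 50) mm. The clamp, nowhere higher than 60 mm, reaches from there to the half's side at x = 25 mm (lower_half y -65 to -25 mm). Not to be operated.
- thick_dowel (a point): Foot of the thick steel dowel, on the rim plane (40 mm above the bench), at lower_half (0, -70 mm), square end. Diameter 12 mm, 16 mm tall, the last 4 mm tapered.
- thin_dowel (a point): Foot of the thin steel dowel, on the rim plane, at lower_half (0, +70 mm), neck end. Diameter 8 mm, 16 mm tall, the last 4 mm tapered.
- upper_half: Loose grey plastic upper half, right side up on the bench, about 170 g. Origin at the middle of its flat underside, z up. 50 mm wide (own x), 168 mm long (own y), 34 mm tall, straight sides, plus a 30 mm wide, 18 mm long neck at +y. Two dowel holes below, and a 33 x 33 mm pocket 20 mm deep at y = +22 mm for the shut cover's ridge. Seated, its axes match lower_half's, underside on the rim.
- wide_hole (a point): Centre of the mouth of the wide hole in the upper half's underside, at upper_half (0, -70, 0) mm: diameter 15 mm, 20 mm deep; it takes the thick dowel.
- narrow_hole (a point): Centre of the mouth of the narrow hole in the upper half's underside, at upper_half (0, +70, 0) mm: diameter 11 mm, 20 mm deep; it takes the thin dowel.
- phone: Cracked black smartphone lying flat, 72 x 148 x 9 mm; bystander. Origin under its middle.
- nozzle: Pink plastic hair dryer nozzle standing on its round end, 68 to 74 mm wide, 64 mm tall; bystander. Origin under its middle.
- door_handle: Brass door lever handle, about 150 mm long (own y), 53 mm tall; bystander. Origin under its middle.
- drawer_knob: Walnut drawer knob, 34 mm diameter, 29 mm tall; bystander. Origin under its middle.
Things that resemble listed ones, but are neither listed nor needed, are in the scene too. Of the things like the upper_half, leave any that is blue; of the rest the smaller one is meant.

How it is judged (in metres and radians):
On the way, in this order (a step that is already met when the one before it is completed fails the run):
1. the battery cover is fully shut, the upper half not yet on the dowels (value of joint cover above 0.041 m and distance between upper_half and lower_half above 0.08 m), for 0.1 s.
2. the upper half is on both dowels, the right way round (horizontal distance between wide_hole and thick_dowel below 0.0035 m and z of each of wide_hole, narrow_hole in the frame of lower_half below 0.05 m and horizontal distance between narrow_hole and thin_dowel below 0.0035 m), for 0.1 s.
At the end, for the whole second after the job is handed in: The cover is within 4 mm of fully shut; each hole is within 3 mm of its dowel sideways and the underside within 2.2 mm of the rim at both ends; the halves press on each other with more than 5 N, the robot touches the upper half (still pressing it) and it is at rest, all through the last second (value of joint cover above 0.04 m and horizontal distance between wide_hole and thick_dowel below 0.003 m and z of each of wide_hole, narrow_hole in the frame of lower_half below 0.0422 m and horizontal distance between narrow_hole and thin_dowel below 0.003 m and contact force between upper_half and lower_half above 5 N and contact force between any of the fingers, the arm and upper_half above 2 N and linear speed of upper_half below 0.02 m/s); the arm keeps its last pose, push and grip.
It fails at once if the phone is disturbed (moved more than 25 mm) (distance of phone from where it was at the start of the episode above 0.025 m).
It fails at once if the nozzle is disturbed (moved more than 25 mm) (distance of nozzle from where it was at the start of the episode above 0.025 m).
It fails at once if the door handle is disturbed (moved more than 25 mm) (distance of door_handle from where it was at the start of the episode above 0.025 m).
It fails at once if the drawer knob is disturbed (moved more than 25 mm) (distance of drawer_knob from where it was at the start of the episode above 0.025 m).
It also fails if it takes over 56 s, if anything falls off the work surface, if the arm or the gripper's body presses on something with over 40 N, if the wrist force passes 120 N, or if a joint passes its speed limit or range.

## Robot

A 7-joint arm with a two-finger parallel gripper is mounted at the origin on the work surface. World frame = base frame: x ahead of the robot, y to its left, z up, the work surface at z = 0. Lengths are in mm, angles in rad, forces in N, time in s.
With the tool pointing down it reaches from about 425 to 975 mm from the base axis. Payload 16.7 kg.
Tool frame: the origin (TCP) lies midway between the tips of the shut fingers; the grasp point (between the pads) lies behind it (ctrl.grip_point_offset is the z of the grasp point in the tool frame, in mm); z points along the fingers, y is the direction in which the jaws open and shut (so a half turn about z gives the same grasp; the last joint's range is limited). The gripper opens to 85 mm and grips with 20 to 120 N. Pads are 22 mm wide; open, the fingers measure 114 mm over their backs; the gripper's body (76 mm by 85 mm) begins 54 mm behind the grasp point. The pads swing forward as they close: fully open they stand 13 mm farther back than shut.
Start: joints at [-1.333, 0.426, 0.074, 1.606, -0.034, 1.111, -0.067], TCP at [255.255, 624.837, 231.302] pointing down, gripper open.
Joint ranges: [-2.85, 2.85], [-0.5, 2.14], [-1.23, 1.37], [0.21, 2.46], [-1.02, 4.16], [0.16, 2.05], [-2.73, 2.73]. Speed limits (rad/s): [1.89, 1.89, 2.39, 2.39, 3.01, 3.01, 3.01].

## Interface

Orientations are given as a unit quaternion [w, x, y, z].
In Python, from rig import get_obs, camera, camera_model, ctrl gives the robot as it stands.
- The arm moves only by the tool play_rows, never from a script. Its argument "rows" is one flat list of numbers, 7 for each row, row after row: the turn, a rotation vector about the tool's x, y, z in degrees, then the shift along the tool's x, y, z in mm, then the finger opening in mm, from 0 to 85.4. A call has exactly 10 rows; each row shifts and turns the pose as measured when the row begins, along the tool's axes as they then stand; what a row does not reach is not made up. A row lasts 1/8 s, in which the tool goes at most 62.5 mm and 10.7 degrees, less where a joint would pass 70% of its speed; a pose out of reach is approached as far as the arm can. A call is refused whole if a number of a shift passes 62.5 or a number of a turn 10.7, either way. A call with a gripper value outside its range is refused whole. The fingers move at their own pace and stop on an object; "force" is the grip in N (left out, the last holds). Time passes only in rows, so rows that do not move let the fingers close, or fill a call up. It gives the time, the measured TCP pose, the force and the opening at its end, in the units of the state.
- get_obs(): the state, without advancing time (a new reading comes with each control period).
- camera(name): name is "scene" or "top" or "wrist"; returns the picture (480x640x3 uint8, red, green, blue); there is no depth.
- camera_model(name): a dict with "fovy" (degrees; the focal length in pixels is half the picture's height over the tangent of half this angle, whatever the lens; pixels are square), "cx", "cy" (the principal point, pixels), "R" (3x3) and "t" (3): a world point X has camera coordinates R X + t. Camera axes: x right, y down, z forward; pixel columns grow to the right and rows downward; lengths in mm; the calibration is good to about 2 mm. The wrist camera is an equidistant fisheye: a pixel r from the principal point sees the ray r / f radians off the axis. A picture is of the moment at which its call begins: read the wrist's pose just before it. camera_model takes no time and is no camera call; for the wrist camera it gives the pose at the moment of the call.
- ctrl.hand_in(): hands the job in, once; it reports no verdict.
The state is a dict: "clock": time; "joints": joint angles; "joint_vel": joint speeds; "effort": joint torques, N m; "ee_pos": TCP position; "tool_rot": TCP orientation; "contact_force": force on the tool from outside, world axes, zero at the start; "moment": the same for the moment, N m; "gripper_width": opening from 0.0 (shut) to 1.0 (fully open).
Only numpy, scipy, OpenCV 4.12 (cv2) and the standard library are available. Lean on these libraries where they do the work, as an engineer would, in place of code of your own. Each camera call takes 0.05 s, during which the arm holds its last target. There are 200 camera calls.

## Working session

There is one attempt and no reset: what is moved stays moved. The work goes in short steps, Python scripts to look and compute and a tool call to move; the robot and the scene stay as the last step left them, time stands still between calls to the robot, and variables do not carry over. Pictures are saved under pics/ and viewed, about 8 in all and at most 12, crops included, and the job is handed in when it is done.

Besides the shell and the picture viewer there is one more tool, called after "Request:" by a JSON object that holds its "fn" and its "kwargs", one argument or row to a line. play_rows: Moves the arm, as the interface text tells. Its arguments: {"type":"object","properties":{"rows":{"type":"array"},"force":{"type":"number"}},"required":["rows"]}

```bash
mkdir -p pics; ls; python3 - <<'E'
from rig import get_obs, camera, camera_model, ctrl
import cv2,numpy as np
o=get_obs();print(o, ctrl.grip_point_offset)
for n in("top","scene"):
    cv2.imwrite(f"pics/{n}0.png",camera(n)[:,:,::-1]); m=camera_model(n);print(n,m)
E
```

```text
pics
{'clock': 0.0, 'joints': array([-1.33249049,  0.42672727,  0.07384522,  1.60662889, -0.0341146 ,
        1.1107625 , -0.06713028]), 'joint_vel': array([ 6.19021223e-05,  5.94540723e-04,  1.59027812e-03,  1.20871962e-03,
        1.24189831e-03, -4.59977664e-04,  2.05732687e-03]), 'effort': array([ 5.46063748e-04, -9.49831867e+01,  3.76185626e+00, -4.63520551e+01,
        1.95007073e-02,  9.92560002e-03, -4.13995895e-05]), 'ee_pos': array([255.12246892, 624.48976192, 230.6039112 ]), 'tool_rot': array([-8.33360146e-05,  1.92721459e-01,  9.81253300e-01, -6.27882602e-04]), 'contact_force': array([-0.87110142, -0.02543781,  0.35343144]), 'moment': array([-0.05411886, -0.00161913, -0.06658421]), 'gripper_width': 1.0018564163718882} -18.700000000000003
top {'fovy': 44.969433675426544, 'cx': 314.0319416959322, 'cy': 237.64759690842638, 'R': array([[-0.02163444, -0.99976237, -0.00267302],
       [-0.97362569,  0.02167609, -0.22711927],
       [ 0.22712324, -0.00231107, -0.97386328]]), 't': array([  -6.29292396,  553.01128902, 1191.62273392])}
scene {'fovy': 43.27120403988617, 'cx': 324.57577380744436, 'cy': 236.67084390553438, 'R': array([[-0.03021803,  0.99954021,  0.00249732],
       [ 0.8718221 ,  0.02757873, -0.48904564],
       [-0.48888965, -0.01260078, -0.87225462]]), 't': array([  16.92617425, -446.82968724, 1930.50586829])}
```

View pics/top0.png

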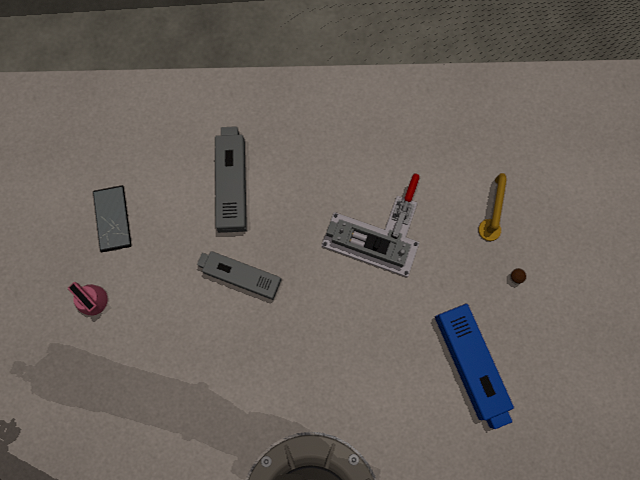

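View pics/scene0.png

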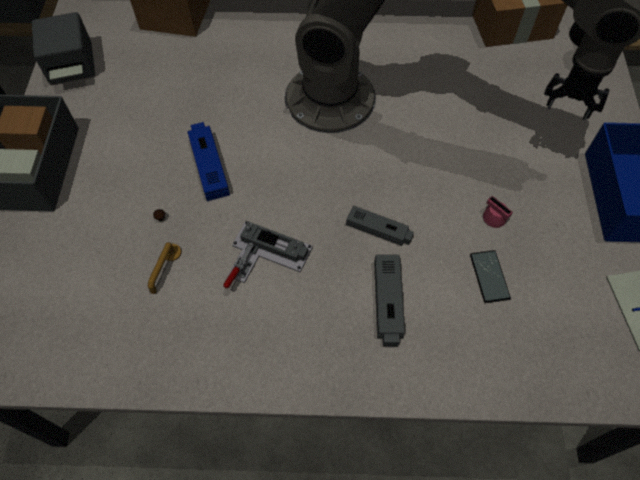

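Like the upper half there are three: a long grey one at (230,180), a small grey one at (240,276) and a blue one at (475,365). The smaller grey one at (240,276) fits. The clamped lower half is at (368,245). I'll confirm in one enlarged crop and compute rough poses.

```bash
cat > h.py <<'E'
import numpy as np,cv2
from scipy.spatial.transform import Rotation as Ro
from rig import get_obs,camera,camera_model,ctrl
def ray(m,u,v,fish=False):
    f=240/np.tan(np.radians(m["fovy"])/2); a=np.array([u-m["cx"],v-m["cy"]])/f
    if fish:
        r=np.linalg.norm(a); d=np.r_[a/max(r,1e-9)*np.sin(r),np.cos(r)]
    else: d=np.r_[a,1]
    return -m["R"].T@m["t"], m["R"].T@d
def onz(m,u,v,z,fish=False):
    c,d=ray(m,u,v,fish); return c+d*(z-c[2])/d[2]
def proj(m,X,fish=False):
    f=240/np.tan(np.radians(m["fovy"])/2); p=m["R"]@np.asarray(X,float)+m["t"]
    if fish:
        r=np.hypot(p[0],p[1]); t=np.arctan2(r,p[2]); return np.array([m["cx"],m["cy"]])+f*t*p[:2]/max(r,1e-9)
    return np.array([m["cx"],m["cy"]])+f*p[:2]/p[2]
def toolR():
    q=get_obs()["tool_rot"]; return Ro.from_quat([q[1],q[2],q[3],q[0]]).as_matrix()
E
python3 - <<'E'
from h import *
im=cv2.imread("pics/top0.png"); m=camera_model("top")
c=cv2.resize(im[190:315,190:430],None,fx=3.3,fy=3.3,interpolation=cv2.INTER_CUBIC);cv2.imwrite("pics/crop.png",np.clip(c*1.4,0,255).astype(np.uint8))
# rough
for n,u,v,z in [("up",240,276,34),("upneck",203,262,34),("lowmid",368,243,40),("lowneck",330,229,40),("lowend",408,255,40),("nozz",88,300,60),("longgrey",230,232,34)]:
    print(n,onz(m,u,v,z).round())
print(toolR().round(3)); w=camera_model("wrist");print(w, -w["R"].T@w["t"])
E
```

```text
up [477. 145.  34.]
upneck [510. 227.  34.]
lowmid [ 544. -137.   40.]
lowneck [577. -54.  40.]
lowend [ 515. -223.   40.]
nozz [429. 464.  60.]
longgrey [577. 168.  34.]
[[-0.926  0.378 -0.   ]
 [ 0.378  0.926 -0.001]
 [-0.    -0.001 -1.   ]]
{'fovy': 65.70646984690485, 'cx': 322.179327807659, 'cy': 240.7096120051347, 'R': array([[ 0.37778738,  0.92588882, -0.00256597],
       [ 0.88167193, -0.35889671,  0.30634581],
       [ 0.28272124, -0.11799593, -0.95191683]]), 't': array([-675.4723675 ,  -40.86692154,  381.31799416])} [183.40945638 655.73928107 373.76918517]
```

View pics/crop.png

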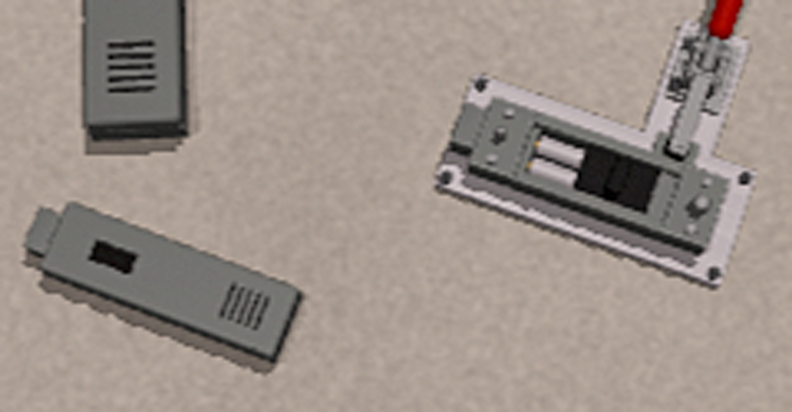

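The crop confirms it. The small grey half at (240,276) is right side up with its neck to the left. The cover is open, with two battery cells visible and the ridge near full-image pixel (378,243). Both necks point at roughly world (0.35, 0.94). The jaws already lie nearly along the slide, so I'm moving above the cover.

Request:
{"fn": "play_rows", "kwargs": {
  "rows": [0,0,0,-40,-44,0,40,0,0,0,-40,-44,0,40,0,0,0,-40,-44,0,40,0,0,0,-40,-44,0,40,0,0,0,-40,-44,0,40,0,0,0,-40,-44,0,40,0,0,0,-40,-44,0,40,0,0,0,-40,-44,0,40,0,0,0,-40,-44,0,40,0,0,0,-40,-44,0,40],
  "force": 40
}}

```text
clock: 1.35
ee_pos: [462.3, 51.6, 229.1]
tool_rot: [-0.001, 0.189, 0.982, -0.001]
contact_force: [1.5, 0.4, 0.1]
gripper_width: 0.467
```

Request:
{"fn": "play_rows", "kwargs": {
  "rows": [0,0,0,-40,-44,0,40,0,0,0,-40,-44,0,40,0,0,0,-40,-44,0,40,0,0,0,-35,-44,0,40,0,0,0,0,0,0,40,0,0,0,0,0,0,40,0,0,0,0,0,0,40,0,0,0,0,0,0,40,0,0,0,0,0,0,40,0,0,0,0,0,0,40]
}}

```text
clock: 2.6
ee_pos: [541.8, -177.8, 229.0]
tool_rot: [-0.001, 0.189, 0.982, -0.001]
contact_force: [-0.4, -0.1, 0.5]
gripper_width: 0.466
```

```bash
python3 - <<'E'
from h import *
import pickle
m=camera_model("wrist"); o=get_obs(); im=camera("wrist")
pickle.dump((m,im,o),open("w1.pkl","wb")); cv2.imwrite("pics/w1.png",im[:,:,::-1])
print(o["clock"],o["ee_pos"],toolR().round(3),o["gripper_width"])
E
```

```text
2.6 [ 541.76318695 -177.7531951   228.97155149] [[-0.928  0.372 -0.002]
 [ 0.372  0.928 -0.001]
 [ 0.001 -0.002 -1.   ]] 0.46588618734222315
```

View pics/w1.png

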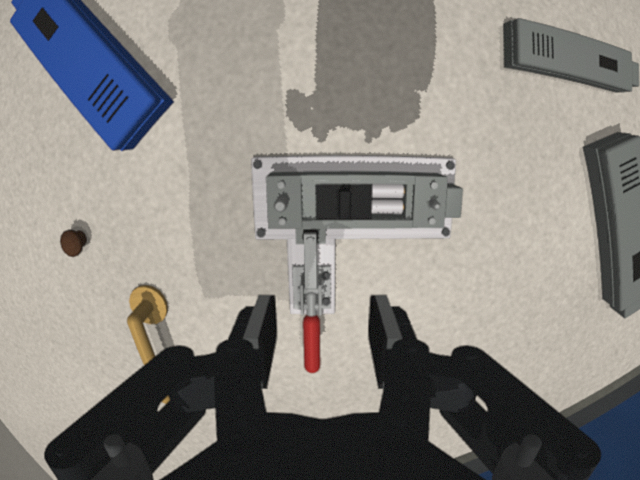

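The wrist view shows the lower half with its neck to the right at (455,200). The thick dowel is near (280,205), the thin dowel near (435,202) and the ridge at (345,202). I'll enlarge this to get the pose.

```bash
python3 - <<'E'
from h import *
import pickle
m,im,o=pickle.load(open("w1.pkl","rb"))
c=cv2.resize(im[148:248,250:470],None,fx=3.6,fy=3.6,interpolation=cv2.INTER_CUBIC)
cv2.imwrite("pics/w1c.png",c[:,:,::-1])
E
```

```text
(no output)
```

View pics/w1c.png

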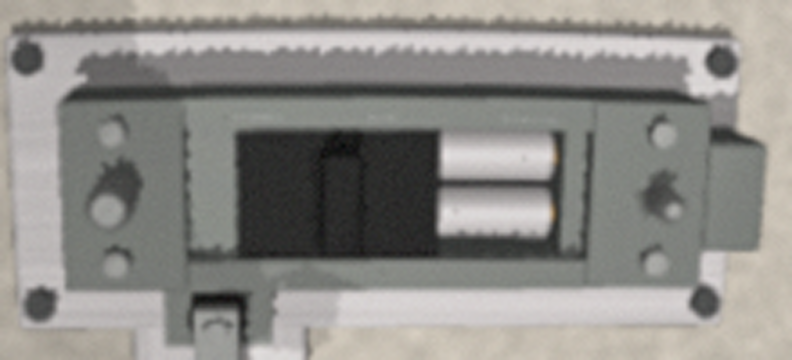

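```bash
python3 - <<'E'
from h import *
import pickle
m,im,o=pickle.load(open("w1.pkl","rb"))
# wrist +y image right = own +y ; image down = own +x
P=[(112,132,44,-17,-70),(116,263,44,17,-70),(664,133,44,-17,70),(656,262,44,17,70),(107,211,56,0,-70),(674,209,56,0,70)]
W=np.array([onz(m,250+u/3.6,148+v/3.6,z,True)[:2] for u,v,z,_,_ in P]); L=np.array([p[3:] for p in P],float)
a=W-W.mean(0);b=L-L.mean(0); th=np.arctan2((b[:,0]*a[:,1]-b[:,1]*a[:,0]).sum(),(a*b).sum())
R=np.array([[np.cos(th),-np.sin(th)],[np.sin(th),np.cos(th)]]); t=W.mean(0)-R@L.mean(0)
print("yaw",np.degrees(th),"org",t); print((W-(L@R.T+t)).round(1)); print(R.round(3))
r=onz(m,250+343/3.6,148+203/3.6,54,True)[:2]; print("ridge",r,R.T@(r-t)); g=R@[0,-22]+t
T=toolR(); d=np.r_[g,0]-np.r_[o["ee_pos"][:2],0]; print("goal",g,"shift tool",T.T@d,"toolyaw of y",np.degrees(np.arctan2(T[1,1],T[0,1]))-90)
np.save("low.npy",np.r_[t,th])
E
```

```text
yaw -21.31010405569337 org [ 546.07145458 -142.80503892]
[[ 0.   0.2]
 [-0.3  0.2]
 [-0.1 -0. ]
 [-0.  -0. ]
 [ 0.3 -0.4]
 [ 0.1  0. ]]
[[ 0.932  0.363]
 [-0.363  0.932]]
ridge [ 540.82471815 -154.63070661] [ -0.59037087 -12.92385863]
goal [ 538.07631297 -163.30083631] shift tool [ 8.79383237e+00  1.20470778e+01 -1.19898577e-02] toolyaw of y -21.816473663882917
```

The ridge sits at own y of about -13, so it needs roughly 35 mm of travel. I'm moving over it and going down.

Request:
{"fn": "play_rows", "kwargs": {
  "rows": [0,0,0,5,10,20,40,0,0,0,4,8,30,40,0,0,0,0,2,30,40,0,0,0,0,0,30,40,0,0,0,0,0,20,40,0,0,0,0,0,10,40,0,0,0,0,0,5,40,0,0,0,0,0,0,40,0,0,0,0,0,0,40,0,0,0,0,0,0,40]
}}

```text
clock: 3.9
ee_pos: [543.1, -154.9, 82.4]
tool_rot: [0.002, 0.189, 0.982, -0.0]
contact_force: [0.7, 0.1, -0.2]
gripper_width: 0.468
```

```bash
cat >> h.py <<'E'
def rel(L,z):
    "shift in tool axes to bring TCP to lower_half point L (xy) at height z"
    p=np.load("low.npy"); th=p[2]; R=np.array([[np.cos(th),-np.sin(th)],[np.sin(th),np.cos(th)]])
    o=get_obs(); g=np.r_[R@L+p[:2],z]; T=toolR()
    print("clk",o["clock"],"ee",o["ee_pos"].round(1),"in low",(R.T@(o["ee_pos"][:2]-p[:2])).round(1),"F",o["contact_force"].round(1),"w",round(o["gripper_width"]*85.4,1),"shift",(T.T@(g-o["ee_pos"])).round(1),"yaw err deg",round(np.degrees(np.arctan2(T[1,1],T[0,1])-np.pi/2-th),2))
E
python3 -c "
from h import *
rel([0,-13],44)"
```

```text
clk 3.9 ee [ 543.1 -154.9   82.4] in low [  1.6 -12.4] F [ 0.7  0.1 -0.2] w 39.9 shift [ 1.8 -0.6 38.4] yaw err deg -0.44
```

Go down to about 45, then close.

Request:
{"fn": "play_rows", "kwargs": {
  "rows": [0,0,0,1,0,10,40,0,0,0,1,0,10,40,0,0,0,0,0,8,40,0,0,0,0,0,6,40,0,0,0,0,0,3,40,0,0,0,0,0,1,40,0,0,0,0,0,0,40,0,0,0,0,0,0,0,0,0,0,0,0,0,0,0,0,0,0,0,0,0],
  "force": 30
}}

```text
clock: 5.15
ee_pos: [541.4, -154.3, 42.1]
tool_rot: [0.002, 0.189, 0.982, -0.0]
contact_force: [0.3, -0.7, -2.5]
gripper_width: 0.108
```

Request:
{"fn": "play_rows", "kwargs": {
  "rows": [0,0,0,0,0,0,0,0,0,0,0,0,0,0,0,0,0,0,0,0,0,0,0,0,0,0,0,0,0,0,0,0,0,0,0,0,0,0,0,2,0,0,0,0,0,0,4,0,0,0,0,0,0,4,0,0,0,0,0,0,0,0,0,0,0,0,0,0,0,0]
}}

```text
clock: 6.4
ee_pos: [545.3, -144.2, 42.1]
tool_rot: [0.002, 0.188, 0.982, -0.0]
contact_force: [-0.4, -1.5, -0.9]
gripper_width: 0.106
```

```bash
python3 -c "
from h import *
rel([0,22],45)"
```

```text
clk 6.4 ee [ 545.3 -144.2   42.1] in low [-0.2 -1.6] F [-0.4 -1.5 -0.9] w 9.0 shift [-0.  23.6 -2.9] yaw err deg -0.41
```

Request:
{"fn": "play_rows", "kwargs": {
  "rows": [0,0,0,0,4,0,0,0,0,0,0,5,0,0,0,0,0,0,4,0,0,0,0,0,0,4,0,0,0,0,0,0,3,0,0,0,0,0,0,2,0,0,0,0,0,0,2,0,0,0,0,0,0,2,0,0,0,0,0,0,1,0,0,0,0,0,0,1,0,0]
}}

```text
clock: 7.65
ee_pos: [553.4, -123.6, 42.1]
tool_rot: [0.001, 0.191, 0.982, -0.004]
contact_force: [-2.8, -6.7, 0.5]
gripper_width: 0.107
```

```bash
python3 -c "
from h import *
rel([0,22],45)"
```

```text
clk 7.65 ee [ 553.4 -123.6   42.1] in low [-0.2 20.5] F [-2.8 -6.7  0.5] w 9.1 shift [-0.2  1.5 -2.9] yaw err deg -0.74
```

Request:
{"fn": "play_rows", "kwargs": {
  "rows": [0,0,0,0,2,0,0,0,0,0,0,2,0,0,0,0,0,0,2,0,0,0,0,0,0,2,0,0,0,0,0,0,2,0,0,0,0,0,0,0,0,0,0,0,0,0,0,25,0,0,0,0,0,0,25,0,0,0,0,0,0,25,0,0,0,0,0,0,25]
}}

```text
validation failed for argument at $.ro...
```

```bash
python3 -c "
from h import *
rel([0,22],45)"
```

```text
clk 7.65 ee [ 553.4 -123.6   42.1] in low [-0.2 20.5] F [-2.8 -6.7  0.5] w 9.1 shift [-0.2  1.5 -2.9] yaw err deg -0.74
```

Request:
{"fn": "play_rows", "kwargs": {
  "rows": [0,0,0,0,2,0,0,0,0,0,0,2,0,0,0,0,0,0,2,0,0,0,0,0,0,2,0,0,0,0,0,0,2,0,0,0,0,0,0,2,0,0,0,0,0,0,2,0,0,0,0,0,0,2,0,0,0,0,0,0,2,0,0,0,0,0,0,2,0,0]
}}

```text
clock: 8.9
ee_pos: [553.4, -123.6, 42.1]
tool_rot: [-0.0, 0.198, 0.98, -0.013]
contact_force: [-5.3, -10.8, 2.4]
gripper_width: 0.105
```

```bash
python3 -c "
from h import *
rel([0,22],45)"
```

```text
clk 8.9 ee [ 553.4 -123.6   42.1] in low [-0.1 20.6] F [ -5.3 -10.8   2.4] w 9.0 shift [-0.1  1.4 -3. ] yaw err deg -1.59
```

Request:
{"fn": "play_rows", "kwargs": {
  "rows": [0,0,0,0,0,0,30,0,0,0,0,0,0,30,0,0,0,0,0,0,30,0,0,0,0,0,-10,30,0,0,0,0,0,-25,30,0,0,0,0,0,-40,85,0,0,0,0,0,-40,85,0,0,0,0,0,-20,85,0,0,0,0,0,-10,85,0,0,0,0,0,0,85]
}}

```text
clock: 10.15
ee_pos: [554.8, -118.6, 194.6]
tool_rot: [0.0, 0.198, 0.98, -0.013]
contact_force: [-0.4, 0.1, -1.1]
gripper_width: 0.994
```

```bash
python3 - <<'E'
from h import *
import pickle
rel([0,22],45)
m=camera_model("wrist"); o=get_obs(); im=camera("wrist")
pickle.dump((m,im,o),open("w2.pkl","wb"))
p=np.load("low.npy");th=p[2];R=np.array([[np.cos(th),-np.sin(th)],[np.sin(th),np.cos(th)]])
c=np.array(proj(m,np.r_[R@[0,0]+p[:2],50],True)); x0,y0=int(c[0]-125),int(max(0,c[1]-80)); print(x0,y0)
for L in ([0,27],[0,17]): print(L,proj(m,np.r_[R@L+p[:2],54],True), "crop",(proj(m,np.r_[R@L+p[:2],54],True)-[x0,y0])*3.2)
cv2.imwrite("pics/w2c.png",cv2.resize(im[y0:y0+160,x0:x0+250],None,fx=3.2,fy=3.2,interpolation=cv2.INTER_CUBIC)[:,:,::-1])
E
```

```text
clk 10.15 ee [ 554.8 -118.6  194.6] in low [-0.6 25.7] F [-0.4  0.1 -1.1] w 84.9 shift [  0.2  -0.  149.7] yaw err deg -1.58
168 144
[0, 27] [326.61261481 224.67540933] crop [507.56036738 258.16130985]
[0, 17] [313.99611421 224.91948558] crop [467.18756548 258.94235384]
```

View pics/w2c.png

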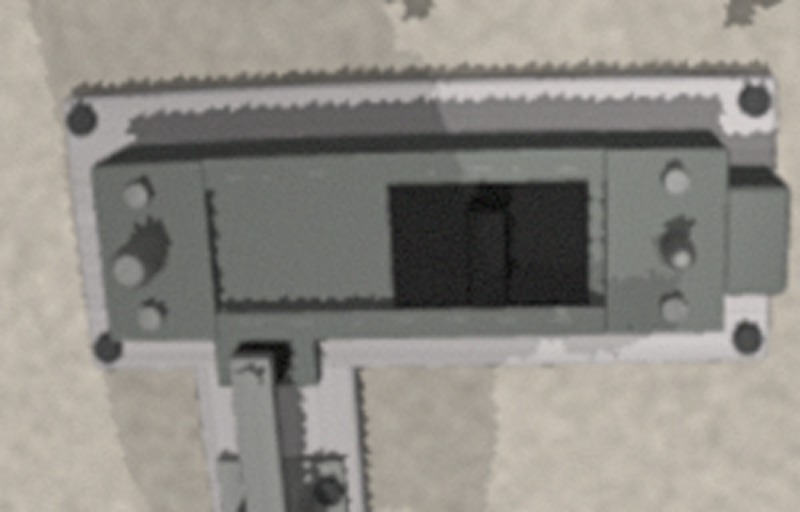

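The ridge spans crop x 469–509 against a predicted 467–507 for fully shut, so the cover is shut. Next I refit the lower half's pose from this closer view, and plan the turn and shift to the upper half.

```bash
cat >> h.py <<'E'
def fit(W,L):
    W=np.array(W);L=np.array(L,float);a=W-W.mean(0);b=L-L.mean(0); th=np.arctan2((b[:,0]*a[:,1]-b[:,1]*a[:,0]).sum(),(a*b).sum())
    R=np.array([[np.cos(th),-np.sin(th)],[np.sin(th),np.cos(th)]]); t=W.mean(0)-R@L.mean(0); return th,R,t,(W-(L@R.T+t)).round(1)
def turn(ydir):
    "rotation vector (deg, tool axes) to vertical tool with y along world xy dir"
    y=np.r_[np.array(ydir)/np.linalg.norm(ydir),0]; z=np.array([0,0,-1.]); G=np.c_[np.cross(y,z),y,z]
    return Ro.from_matrix(toolR().T@G).as_rotvec(degrees=True).round(2)
E
python3 - <<'E'
from h import *
import pickle
m,im,o=pickle.load(open("w2.pkl","rb"))
P=[(138,193,44,-17,-70),(151,317,44,17,-70),(677,181,44,-17,70),(674,307,44,17,70),(129,270,56,0,-70),(681,258,56,0,70)]
th,R,t,e=fit([onz(m,168+u/3.2,144+v/3.2,z,True)[:2] for u,v,z,_,_ in P],[p[3:] for p in P])
print(np.degrees(th),t,e.tolist()); p=np.load("low.npy"); np.save("low.npy",np.r_[(t+p[:2])/2,(th+p[2])/2])
print("joints",o["joints"].round(2)); T=toolR();print("toolz",T[:,2].round(4)); print("turns",turn([.93,-.37]),turn([-.93,.37]))
d=np.array([477-555,145+119,0]); print("shift tool now",(T.T@d).round())
# upper half from top image, contour
mt=camera_model("top"); im=cv2.imread("pics/top0.png"); hsv=cv2.cvtColor(im,cv2.COLOR_BGR2HSV)
roi=np.zeros(im.shape[:2],np.uint8); roi[245:305,190:290]=1
for u,v in [(240,276),(150,300)]: print(im[v,u])
E
```

```text
-21.36259954965221 [ 546.12754953 -142.70772374] [[-0.1, 0.5], [0.1, 0.2], [0.2, -0.1], [-0.4, -0.1], [0.2, -0.2], [-0.0, -0.3]]
joints [-0.43  0.33  0.64  1.92 -0.21  0.96  1.47]
toolz [-0.005  -0.0247 -0.9997]
turns [-0.9   1.33 88.8 ] [ -1.33  -0.9  -91.19]
shift tool now [175. 213.  -6.]
[80 83 83]
[102 110 119]
```

Request:
{"fn": "play_rows", "kwargs": {
  "rows": [-0.9,1.3,9,19,23,0,85,0,0,10,23,19,0,85,0,0,10,26,15,0,85,0,0,10,28,10,0,85,0,0,10,29,5,0,85,0,0,10,30,0,0,85,0,0,10,29,-5,0,85,0,0,10,25,-9,0,85,0,0,4,8,-3,0,85,0,0,0,0,0,0,85]
}}

```text
clock: 11.45
ee_pos: [477.9, 119.9, 185.1]
tool_rot: [-0.006, 0.813, 0.582, -0.015]
contact_force: [0.3, 0.3, -0.7]
gripper_width: 0.992
```

```bash
python3 - <<'E'
from h import *
import pickle
m=camera_model("wrist"); o=get_obs(); im=camera("wrist")
pickle.dump((m,im,o),open("w3.pkl","wb"))
print(o["ee_pos"],o["joints"].round(2),turn([.93,-.37]),o["clock"])
cv2.imwrite("pics/w3.png",im[:,:,::-1])
E
```

```text
[477.87994672 119.86948861 185.14976169] [-1.15  0.28  0.92  2.07 -0.28  0.95 -0.4 ] [-1.52  1.05  2.98] 11.45
```

View pics/w3.png

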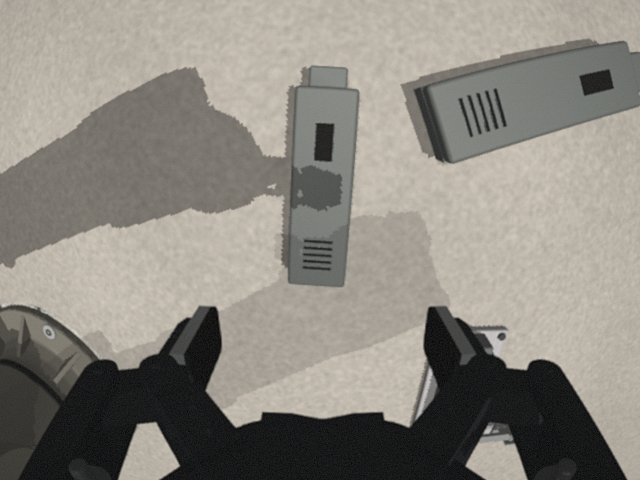

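The small half is at (323,185), neck up. Its top-face corners are about (295,88), (358,92), (345,286) and (289,283). I'll refine these with a colour mask and a rectangle on the z=34 plane.

```bash
python3 - <<'E'
from h import *
import pickle
m,im,o=pickle.load(open("w3.pkl","rb"))
C=[(295,88,-25,84),(358,92,25,84),(345,286,25,-84),(289,283,-25,-84)]
th,R,t,e=fit([onz(m,u,v,34,True)[:2] for u,v,_,_ in C],[c[2:] for c in C]);print("corners",np.degrees(th),t,e.tolist())
i=im.astype(int); mask=((i[:,:,0]-i[:,:,1])<0).astype(np.uint8); print(im[210,320],im[160,340],im[160,380])
lab,n,st,ce=(lambda r:(r[1],r[0],r[2],r[3]))(cv2.connectedComponentsWithStats(mask*255))
l=lab[160,340]; print(st[l]); ys,xs=np.where(lab==l)
W=np.array([onz(m,u,v,34,True)[:2] for u,v in zip(xs,ys)]); loc=(W-t)@R
for y0 in range(-75,80,25):
    s=loc[abs(loc[:,1]-y0)<5][:,0]; print(y0,s.min().round(1),s.max().round(1))
for x0 in(-18,-8,0,8,18):
    s=loc[abs(loc[:,0]-x0)<2][:,1]; print("x",x0,s.min().round(1),s.max().round(1))
E
```

```text
corners -21.522561888531303 [481.24250981 143.2947311 ] [[-0.1, -2.0], [-1.6, -2.2], [0.5, 2.3], [1.3, 1.8]]
[112 114 110] [134 137 132] [199 190 176]
[  288    66    71   221 11667]
-75 -25.4 23.0
-50 -25.1 23.1
-25 -24.8 23.1
0 -24.6 23.9
25 -24.6 24.3
50 -24.4 24.4
75 -24.0 24.4
x -18 -81.4 83.9
x -8 -81.7 99.5
x 0 -81.3 99.9
x 8 -81.8 99.5
x 18 -82.0 83.3
```

```bash
cat >> h.py <<'E'
def go(g):
    o=get_obs();T=toolR();print("clk",o["clock"],"ee",o["ee_pos"].round(1),"F",o["contact_force"].round(1),"w",round(o["gripper_width"]*85.4,1),"shift",(T.T@(np.array(g)-o["ee_pos"])).round(1))
E
python3 - <<'E'
from h import *
th=np.radians(-22.05);R=np.array([[np.cos(th),-np.sin(th)],[np.sin(th),np.cos(th)]])
t=np.array([481.24,143.29])+np.array([[.9303,.3669],[-.3669,.9303]])@[-0.4,0.5]
np.save("up.npy",np.r_[t,th]); g=t+R@[0,10]; print(t,g); go([*g,100]); print(turn(R[:,0]))
E
```

```text
[481.05133 143.90191] [484.80548571 153.17047596]
clk 11.5 ee [477.9 119.5 185.2] F [-0.4  0.2  0.4] w 84.9 shift [35.6 -2.  84.6]
[-1.51  1.06  3.34]
```

Request:
{"fn": "play_rows", "kwargs": {
  "rows": [-0.8,0.5,1.6,8,0,10,75,-0.7,0.5,1.5,10,0,20,75,0,0,0,9,0,20,75,0,0,0,4,0,15,75,0,0,0,0,0,8,75,0,0,0,0,0,4,75,0,0,0,0,0,0,75,0,0,0,0,0,0,75,0,0,0,0,0,0,75,0,0,0,0,0,0,75]
}}

```text
clock: 12.75
ee_pos: [489.6, 146.4, 104.0]
tool_rot: [0.001, 0.83, 0.558, 0.002]
contact_force: [0.4, 0.2, -0.4]
gripper_width: 0.872
```

```bash
python3 - <<'E'
from h import *
go([484.8,153.2,8]); th=np.load("up.npy")[2]; print(turn([np.cos(th),np.sin(th)]))
E
```

```text
clk 12.75 ee [489.6 146.4 104. ] F [ 0.4  0.2 -0.4] w 74.5 shift [ 4.4 -7.3 96. ]
[ 0.19 -0.09 -0.12]
```

Request:
{"fn": "play_rows", "kwargs": {
  "rows": [0,0,0,2,-4,10,75,0,0,0,2,-3,20,75,0,0,0,0,0,20,75,0,0,0,0,0,18,75,0,0,0,0,0,12,75,0,0,0,0,0,6,75,0,0,0,0,0,3,75,0,0,0,0,0,0,75,0,0,0,0,0,0,75,0,0,0,0,0,0,75]
}}

```text
clock: 14.0
ee_pos: [484.7, 154.4, 10.9]
tool_rot: [0.001, 0.83, 0.558, 0.002]
contact_force: [-1.9, -0.0, -1.0]
gripper_width: 0.873
```

```bash
python3 - <<'E'
from h import *
go([484.8,153.2,8]); th=np.load("up.npy")[2]; print(turn([np.cos(th),np.sin(th)]))
E
```

```text
clk 14.0 ee [484.7 154.4  10.9] F [-1.9 -0.  -1. ] w 74.5 shift [-1.1  0.6  2.9]
[ 0.23 -0.19 -0.08]
```

Request:
{"fn": "play_rows", "kwargs": {
  "rows": [0,0,0,0,0,2,75,0,0,0,0,0,1,75,0,0,0,0,0,0,75,0,0,0,0,0,0,40,0,0,0,0,0,0,40,0,0,0,0,0,0,40,0,0,0,0,0,0,40,0,0,0,0,0,0,40,0,0,0,0,0,0,40,0,0,0,0,0,0,40],
  "force": 70
}}

```text
clock: 15.25
ee_pos: [484.8, 154.7, 8.3]
tool_rot: [0.0, 0.83, 0.558, 0.003]
contact_force: [-0.1, 0.4, 0.6]
gripper_width: 0.57
```

```bash
python3 - <<'E'
from h import *
go([484.8,153.2,8]); th=np.load("up.npy")[2]; print(turn([np.cos(th),np.sin(th)])); np.save("grasp.npy",np.r_[get_obs()["ee_pos"]])
E
```

```text
clk 15.25 ee [484.8 154.7   8.3] F [-0.1  0.4  0.6] w 48.7 shift [-1.4  0.5  0.3]
[ 0.23 -0.24 -0.07]
```

Request:
{"fn": "play_rows", "kwargs": {
  "rows": [0,0,0,0,0,-10,40,0,0,0,0,0,-22,40,0,0,0,0,0,-28,40,0,0,0,0,0,-25,40,0,0,0,0,0,-14,40,0,0,0,0,0,-6,40,0,0,0,0,0,0,40,0,0,0,0,0,0,40,0,0,0,0,0,0,40,0,0,0,0,0,0,40]
}}

```text
clock: 16.5
ee_pos: [482.5, 153.4, 116.3]
tool_rot: [0.0, 0.83, 0.558, 0.001]
contact_force: [0.1, -0.3, -1.7]
gripper_width: 0.574
```

```bash
python3 - <<'E'
from h import *
import pickle
p=np.load("low.npy");th=p[2];R=np.array([[np.cos(th),-np.sin(th)],[np.sin(th),np.cos(th)]]); print(p[:2],np.degrees(th))
g=p[:2]+R@[0,11.4]; print(g); go([*g,120]);print(turn(R[:,0])); m=camera_model("wrist"); o=get_obs(); im=camera("wrist"); pickle.dump((m,im,o),open("w4.pkl","wb"))
cv2.imwrite("pics/w4.png",im[:,:,::-1])
E
```

```text
[ 546.09950206 -142.75638133] -21.336351802672787
[ 550.24730401 -132.1377308 ]
clk 16.5 ee [482.5 153.4 116.3] F [ 0.1 -0.3 -1.7] w 49.0 shift [-238.9  170.5   -3.7]
[ 0.08 -0.05 -0.84]
```

View pics/w4.png

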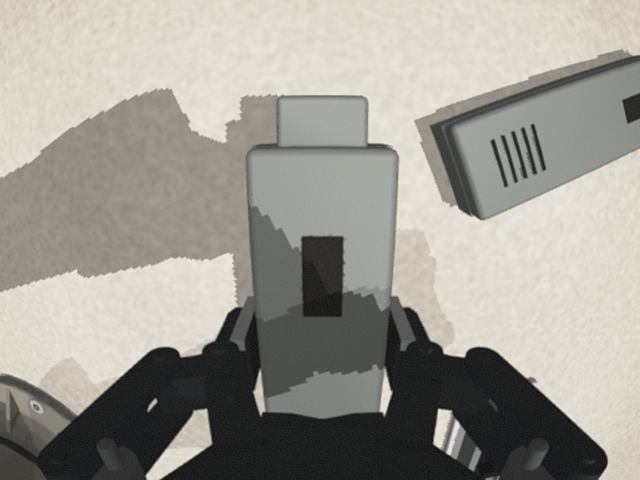

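The half is held level between the fingers. The far edge of its body is at about y=148 and the sides run from (250,165) to (395,165). I'll measure its offset in the hand.

```bash
python3 - <<'E'
from h import *
import pickle
m,im,o=pickle.load(open("w4.pkl","rb")); T=toolR(); e=o["ee_pos"]; zt=e[2]+25.7
i=im.astype(int); g=im[:,:,1].astype(float)
f=lambda u,v,z=zt:(T.T@(onz(m,u,v,z,True)-e))[:2].round(2)
for u in(270,300,320,345,375):
    col=im[85:170,u].mean(1); d=np.diff(col); k=np.argsort(-abs(d))[:3]+85; print(u,k,d[k-85].round(),[f(u,v+.5).tolist() for v in k])
for v in(165,185,230,270):
    r=i[v,:,0]-i[v,:,2]; xs=np.where(r[220:430]<2)[0]+220; print(v,xs.min(),xs.max(),f(xs.min()-.5,v),f(xs.max()+.5,v))
E
```

```text
270 [143  93 142] [-40. -23. -22.] [[74.18, -16.19], [90.11, -15.99], [74.5, -16.18]]
300 [ 94  95 145] [-67. -37. -27.] [[89.55, -6.63], [89.23, -6.63], [73.39, -6.72]]
320 [ 94  95 145] [-73. -32. -29.] [[89.5, -0.45], [89.18, -0.45], [73.36, -0.45]]
345 [ 94  95 145] [-67. -38. -28.] [[89.56, 7.29], [89.24, 7.29], [73.4, 7.39]]
375 [143 142 144] [-68. -60. -18.] [[74.2, 16.87], [74.52, 16.86], [73.88, 16.87]]
165 248 396 [ 67.47 -23.64] [67.48 24.01]
185 248 396 [ 60.95 -23.89] [60.96 24.26]
230 250 392 [ 45.79 -23.97] [45.79 23.67]
270 253 389 [ 31.42 -23.82] [31.41 23.5 ]
```

The dark band at rows 143–150 is the end face. That puts the top edge at about 72 mm ahead of the TCP, so the TCP sits at own y of about +11, which agrees with the pre-grasp fix. I'll stop beside the lower half so that one wrist view shows both.

Request:
{"fn": "play_rows", "kwargs": {
  "rows": [0,0,-0.8,-15,5,0,40,0,0,0,-30,10,0,40,0,0,0,-30,10,0,40,0,0,0,-30,10,0,40,0,0,0,-30,10,0,40,0,0,0,-30,10,0,40,0,0,0,-25,8,0,40,0,0,0,-18,6,0,40,0,0,0,-10,3,0,40,0,0,0,-3,0,0,40]
}}

```text
clock: 17.8
ee_pos: [465.4, -93.8, 116.3]
tool_rot: [0.001, 0.826, 0.564, 0.001]
contact_force: [-0.4, 0.8, -2.1]
gripper_width: 0.573
```

Request:
{"fn": "play_rows", "kwargs": {
  "rows": [0,0,0,0,0,0,40,0,0,0,0,0,0,40,0,0,0,0,0,0,40,0,0,0,0,0,0,40,0,0,0,0,0,0,40,0,0,0,0,0,0,40,0,0,0,0,0,0,40,0,0,0,0,0,0,40,0,0,0,0,0,0,40,0,0,0,0,0,0,40]
}}

```text
clock: 19.05
ee_pos: [465.6, -91.8, 116.1]
tool_rot: [0.001, 0.825, 0.565, 0.0]
contact_force: [0.8, -0.5, -2.8]
gripper_width: 0.57
```

```bash
python3 - <<'E'
from h import *
import pickle
p=np.load("low.npy");th=p[2];R=np.array([[np.cos(th),-np.sin(th)],[np.sin(th),np.cos(th)]])
rel([0,11.2],120);print(turn(R[:,0])); m=camera_model("wrist"); o=get_obs(); im=camera("wrist"); pickle.dump((m,im,o),open("w5.pkl","wb"))
for L,z in [((-17,70),44),((17,70),44),((0,70),56),((17,-70),44),((0,-70),56)]: print(L,proj(m,np.r_[R@L+p[:2],z],True).round(1))
cv2.imwrite("pics/w5.png",im[:,:,::-1])
E
```

```text
clk 19.05 ee [465.6 -91.8 116.1] in low [-93.5  18.1] F [ 0.8 -0.5 -2.8] w 48.7 shift [-7.3 93.5 -3.7] yaw err deg -89.8
[ 0.08 -0.01  0.2 ]
(-17, 70) [448.4 176. ]
(17, 70) [497.7 178.6]
(0, 70) [481.5 180.3]
(17, -70) [466.9 364.9]
(0, -70) [450.7 376.3]
```

View pics/w5.png

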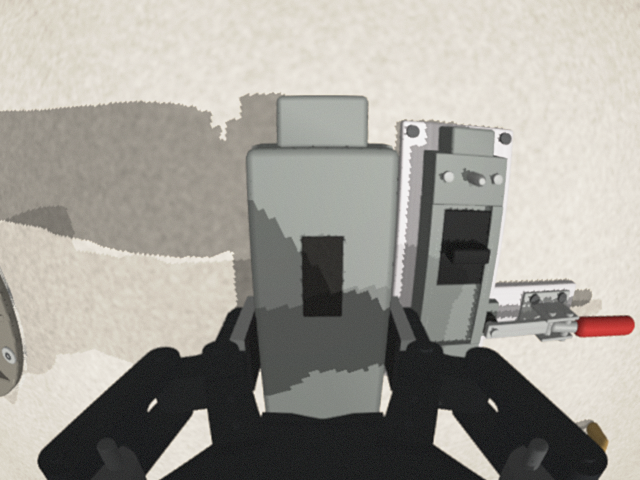

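The pins appear at about (448,177) and (497,180), and the thin dowel's top at about (482,181). All are within about 1 px of prediction. I'll get the blob centroids for the small residual.

```bash
python3 - <<'E'
from h import *
import pickle
m,im,o=pickle.load(open("w5.pkl","rb")); g=im.mean(2)
p=np.load("low.npy");th=p[2];R=np.array([[np.cos(th),-np.sin(th)],[np.sin(th),np.cos(th)]])
for L,z,(u,v) in [((-17,70),44,(448,177)),((17,70),44,(497,180)),((0,70),56,(481,181))]:
    w=g[v-7:v+8,u-7:u+8]; bw=(w>(np.median(w)+w.max())/2).astype(np.uint8); n,lab,st,ce=cv2.connectedComponentsWithStats(bw)
    k=1+np.argmax(st[1:,4]); c=ce[k]+[u-7,v-7]; X=onz(m,c[0],c[1],z,True)[:2]; print(L,c.round(1),st[k,4],(R.T@(X-p[:2])).round(2))
E
```

```text
(-17, 70) [448.7 176.4] 64 [-16.78  69.77]
(17, 70) [498.  179.3] 54 [17.31 69.57]
(0, 70) [482.  181.2] 23 [ 0.4  69.51]
```

Request:
{"fn": "play_rows", "kwargs": {
  "rows": [0,0,0,-2,8,0,40,0,0,0,-2,18,0,40,0,0,0,-1,20,0,40,0,0,0,-1,18,0,40,0,0,0,0,12,0,40,0,0,0,0,6,0,40,0,0,0,0,2,0,40,0,0,0,0,0,0,40,0,0,0,0,0,0,40,0,0,0,0,0,0,40]
}}

```text
clock: 20.35
ee_pos: [544.9, -129.3, 115.9]
tool_rot: [0.0, 0.825, 0.566, 0.0]
contact_force: [0.0, -0.1, -1.5]
gripper_width: 0.569
```

```bash
python3 - <<'E'
from h import *
th=np.load("low.npy")[2]
rel([0.2,10.9],66);print(turn([np.cos(th),np.sin(th)]))
E
```

```text
clk 20.35 ee [ 544.9 -129.3  115.9] in low [-6.  12.1] F [ 0.  -0.1 -1.5] w 48.6 shift [-1.3  6.2 49.9] yaw err deg -89.74
[ 0.03 -0.04  0.26]
```

Request:
{"fn": "play_rows", "kwargs": {
  "rows": [0,0,0.2,-1,3,4,40,0,0,0,0,2,10,40,0,0,0,0,0,12,40,0,0,0,0,0,10,40,0,0,0,0,0,5,40,0,0,0,0,0,2,40,0,0,0,0,0,0,40,0,0,0,0,0,0,40,0,0,0,0,0,0,40,0,0,0,0,0,0,40]
}}

```text
clock: 21.6
ee_pos: [549.4, -132.0, 69.7]
tool_rot: [-0.0, 0.826, 0.564, 0.0]
contact_force: [-0.1, -0.3, -2.2]
gripper_width: 0.575
```

```bash
python3 - <<'E'
from h import *
th=np.load("low.npy")[2]
rel([0.2,10.9],66);print(turn([np.cos(th),np.sin(th)]))
E
```

```text
clk 21.6 ee [ 549.4 -132.    69.7] in low [-0.9 11.3] F [-0.1 -0.3 -2.2] w 49.1 shift [-0.4  1.1  3.7] yaw err deg -89.94
[ 0.02 -0.05  0.06]
```

Request:
{"fn": "play_rows", "kwargs": {
  "rows": [0,0,0,-0.4,1,0,40,0,0,0,0,0,0,40,0,0,0,0,0,2,40,0,0,0,0,0,2,40,0,0,0,0,0,2,40,0,0,0,0,0,2,40,0,0,0,0,0,1,40,0,0,0,0,0,1,40,0,0,0,0,0,0,40,0,0,0,0,0,0,40]
}}

```text
clock: 22.85
ee_pos: [550.3, -132.7, 59.0]
tool_rot: [-0.0, 0.825, 0.564, 0.0]
contact_force: [0.1, 0.2, -2.2]
gripper_width: 0.568
```

```bash
python3 - <<'E'
from h import *
th=np.load("low.npy")[2]
rel([0.2,10.9],56);print(turn([np.cos(th),np.sin(th)]),get_obs()["moment"].round(2))
E
```

```text
clk 22.85 ee [ 550.3 -132.7   59. ] in low [ 0.2 10.9] F [ 0.1  0.2 -2.2] w 48.5 shift [-0. -0.  3.] yaw err deg -89.94
[ 0.02 -0.05  0.06] [ 0.01 -0.    0.02]
```

No contact force and centred over the dowels at about 51 mm; going on down.

Request:
{"fn": "play_rows", "kwargs": {
  "rows": [0,0,0,0,0,2,40,0,0,0,0,0,2,40,0,0,0,0,0,2,40,0,0,0,0,0,1,40,0,0,0,0,0,1,40,0,0,0,0,0,1,40,0,0,0,0,0,1,40,0,0,0,0,0,1,40,0,0,0,0,0,1,40,0,0,0,0,0,1,40]
}}

```text
clock: 24.1
ee_pos: [550.5, -132.7, 48.3]
tool_rot: [-0.001, 0.826, 0.564, 0.002]
contact_force: [-11.3, 3.7, 30.0]
gripper_width: 0.577
```

```bash
python3 - <<'E'
from h import *
th=np.load("low.npy")[2]
rel([0.2,10.9],48);print(turn([np.cos(th),np.sin(th)]),get_obs()["moment"].round(2))
E
```

```text
clk 24.1 ee [ 550.5 -132.7   48.3] in low [ 0.4 11. ] F [-11.3   3.7  30. ] w 49.3 shift [-0.1 -0.2  0.3] yaw err deg -89.97
[ 0.02 -0.25  0.03] [0.87 2.04 0.18]
```

The seam height is reached (48.3, as predicted) at 30 N up, with 12 N sideways. I'll ease the sideways load and keep pressing.

Request:
{"fn": "play_rows", "kwargs": {
  "rows": [0,0,0,0,-0.5,0.5,40,0,0,0,0,-0.3,0.5,40,0,0,0,0,0,0.5,40,0,0,0,0,0,0.5,40,0,0,0,0,0,0.5,40,0,0,0,0,0,0.5,40,0,0,0,0,0,0.5,40,0,0,0,0,0,0.5,40,0,0,0,0,0,0.5,40,0,0,0,0,0,0.5,40]
}}

```text
clock: 25.35
ee_pos: [550.5, -132.6, 48.4]
tool_rot: [-0.002, 0.826, 0.564, 0.005]
contact_force: [-6.0, 3.2, 15.2]
gripper_width: 0.57
```

```bash
python3 - <<'E'
from h import *
th=np.load("low.npy")[2]
rel([0.2,10.9],48);print(turn([np.cos(th),np.sin(th)]),get_obs()["moment"].round(2))
a=camera("wrist");s=camera("scene");m=camera_model("wrist")
cv2.imwrite("pics/f_w.png",a[:,:,::-1])
sc=cv2.resize(s[215:300,215:325],None,fx=5.6,fy=5.6,interpolation=cv2.INTER_CUBIC);A=cv2.resize(a[60:380,220:440],(330,480))
sc=cv2.resize(sc,(460,356)); out=np.zeros((480,800,3),np.uint8); out[:,:330]=A; out[:356,335:795]=sc; cv2.imwrite("pics/f.png",out[:,:,::-1])
rel([0.2,10.9],48)
E
```

```text
clk 25.35 ee [ 550.5 -132.6   48.4] in low [ 0.4 11.1] F [-6.   3.2 15.2] w 48.7 shift [-0.2 -0.2  0.4] yaw err deg -89.96
[ 0.12 -0.56  0.04] [0.21 1.24 0.05]
clk 25.45 ee [ 550.5 -132.5   48.3] in low [ 0.4 11.1] F [-5.3  3.1 14.8] w 48.8 shift [-0.2 -0.2  0.3] yaw err deg -89.96
```

View pics/f.png

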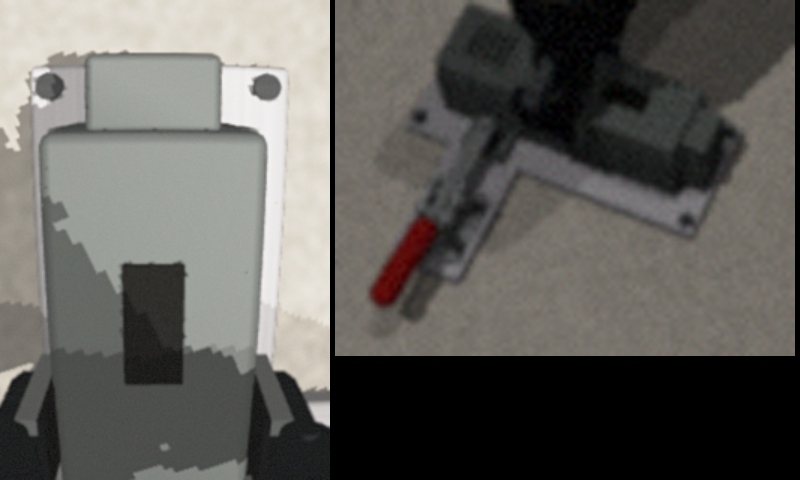

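The half sits on the lower one, neck over neck, with the nest-plate margins even on both sides. It has about 0.5° of tilt and 15 N of press. I'll level it and press a bit more.

Request:
{"fn": "play_rows", "kwargs": {
  "rows": [0,-0.5,0,0,-0.3,1,40,0,-0.3,0,0,-0.2,1,40,0,-0.2,0,0,0,1,40,0,-0.1,0,0,0,1,40,0,-0.1,0,0,0,1,40,0,-0.1,0,0,0,1,40,0,-0.1,0,0,0,1,40,0,-0.1,0,0,0,1,40,0,-0.1,0,0,0,1,40,0,-0.1,0,0,0,1,40]
}}

```text
clock: 26.7
ee_pos: [550.4, -132.8, 48.3]
tool_rot: [0.004, 0.826, 0.564, -0.003]
contact_force: [-9.5, 2.7, 27.0]
gripper_width: 0.571
```

```bash
python3 - <<'E'
from h import *
th=np.load("low.npy")[2]
rel([0.2,10.9],48);print(turn([np.cos(th),np.sin(th)]),get_obs()["moment"].round(2))
E
```

```text
clk 26.7 ee [ 550.4 -132.8   48.3] in low [ 0.4 10.8] F [-9.5  2.7 27. ] w 48.8 shift [ 0.1 -0.2  0.3] yaw err deg -90.04
[ 0.15  0.53 -0.04] [1.35 1.71 0.41]
```

Request:
{"fn": "play_rows", "kwargs": {
  "rows": [0,0.3,0,0,-0.3,1,40,0,0.2,0,0,-0.2,1,40,0,0,0,0,0,1,40,0,0,0,0,0,1,40,0,0,0,0,0,1,40,0,0,0,0,0,1,40,0,0,0,0,0,1,40,0,0,0,0,0,1,40,0,0,0,0,0,1,40,0,0,0,0,0,1,40]
}}

```text
clock: 27.95
ee_pos: [550.5, -132.5, 48.3]
tool_rot: [-0.002, 0.826, 0.564, 0.005]
contact_force: [-9.5, 4.5, 27.4]
gripper_width: 0.569
```

```bash
python3 - <<'E'
from h import *
import pickle
th=np.load("low.npy")[2]
rel([0.2,10.9],48);print(turn([np.cos(th),np.sin(th)]),get_obs()["moment"].round(2))
for _ in range(4): camera("wrist")
rel([0.2,10.9],48)
a=get_obs(); 
if a["contact_force"][2]>15 and abs(turn([np.cos(th),np.sin(th)])[1])<0.45: print(ctrl.hand_in())
E
```

```text
clk 27.95 ee [ 550.5 -132.5   48.3] in low [ 0.4 11.1] F [-9.5  4.5 27.4] w 48.6 shift [-0.2 -0.2  0.3] yaw err deg -89.99
[ 0.18 -0.63  0.01] [0.58 2.17 0.2 ]
clk 28.15 ee [ 550.4 -132.6   48.3] in low [ 0.3 11.1] F [-9.4  5.1 28.8] w 48.8 shift [-0.2 -0.1  0.3] yaw err deg -90.0
```

Request:
{"fn": "play_rows", "kwargs": {
  "rows": [0,-0.4,0,0,-0.2,1,40,0,-0.2,0,0,0,1,40,0,-0.05,0,0,0,1,40,0,-0.05,0,0,0,1,40,0,-0.05,0,0,0,1,40,0,-0.05,0,0,0,1,40,0,-0.05,0,0,0,1,40,0,-0.05,0,0,0,1,40,0,-0.05,0,0,0,1,40,0,-0.05,0,0,0,1,40]
}}

```text
clock: 29.4
ee_pos: [550.4, -132.7, 48.3]
tool_rot: [0.0, 0.826, 0.564, 0.003]
contact_force: [-11.0, 4.2, 28.4]
gripper_width: 0.566
```

```bash
python3 - <<'E'
from h import *
th=np.load("low.npy")[2]; d=[np.cos(th),np.sin(th)]
for _ in range(4): camera("wrist")
rel([0.2,10.9],48);r=turn(d);print(r)
if get_obs()["contact_force"][2]>15 and abs(r[1])<0.4: print("handed",ctrl.hand_in()); rel([0.2,10.9],48)
E
```

```text
clk 29.6 ee [ 550.4 -132.7   48.3] in low [ 0.4 11. ] F [-10.    4.2  27.7] w 48.4 shift [-0.1 -0.2  0.3] yaw err deg -90.0
[ 0.18 -0.23 -0.  ]
the job is handed in; nothing more can be done
handed None
the job is handed in; nothing more can be done
```

I slid the battery cover shut, set the small grey upper half onto both dowels neck over neck, and pressed it to the seam. I handed in at about 30 s of the 56 s, still gripping and pressing.

**Cover:** the wrist picture after the push put the ridge within 1 mm of its shut position. The arm's own position read 20.6 mm along the slide instead of 22 mm while it pushed against the stop. The two disagree by about 1.5 mm; I went with the picture.

**Seating:** at hand-in the tool was within about 0.4 mm of its target sideways. Its height was 48.3 mm, where I expect a closed seam (grasp height 8.3 mm plus the 40 mm rim). I measured the seam only through the arm's height, not directly in a picture.

**Press:** about 28 N upward on the tool and steady, with the tool tilted by 0.2 to 0.3°. About 11 N of sideways load remained that I could not ease out.

**Other items:** I made no planned contact with any of them and saw no unexpected contact. I did not take a final picture of them.

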